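Load the magnetic stirrer from the reagent carousel

ROBOT

A 7-joint arm with a two-finger parallel gripper is mounted at the origin on the work surface. World frame = base frame: x ahead of the robot, y to its left, z up, the work surface at z = 0. Lengths are in mm, angles in rad, forces in N, time in s.
With the tool pointing down it reaches from about 400 to 900 mm from the base axis. Payload 5.6 kg.
Tool frame: the origin (TCP) lies midway between the tips of the shut fingers; the grasp point (between the pads) lies 19 mm behind it; x points along the fingers, y is the direction in which the jaws open and shut, and the axes are right-handed (so a half turn about x gives the same grasp; the last joint's range is limited). The gripper opens to 92 mm and grips with 3 to 60 N. Pads are 20 mm wide; open, the fingers measure 128 mm over their backs; the gripper's body (75 mm by 189 mm) begins 69 mm behind the grasp point.
Start: joints at [1.134, 0.468, -0.012, 1.603, 0.006, 1.071, -0.056], TCP at [249.365, -600.271, 214.592] pointing down, gripper open.
Joint ranges: [-2.53, 2.53], [-0.31, 2.02], [-1.57, 1.55], [0.28, 2.44], [-1.29, 4.43], [0.15, 1.84], [-2.92, 2.92]. Speed limits (rad/s): [2.57, 2.57, 3.14, 3.14, 3.14, 3.14, 3.14].

INTERFACE

Orientations are given as a rotation vector (axis times angle).
In Python, from cell import robot, grip, kin, viewer gives the robot as it stands. Calls block until the motion is done:
- robot.movep(position, orientation): joint-space move of the TCP to a pose.
- robot.servo_line(position, feed=150, rotation=None): straight line of the TCP; rotation=None keeps the orientation; feed is the mean speed in mm/s.
- robot.goto_joints(angles): joint-space move.
- grip(opening, newtons=None): opening from 0.0 (shut) to 1.0 (fully open); newtons is the grip in N (None keeps the last); returns when the fingers have stopped.
- robot.hold(seconds).
- kin.ik(position, orientation): joint angles nearest the present ones, or None.
- robot.observe(): the state.
- viewer.read_camera(name): name is "scene" or "top" or "wrist"; returns the picture (420x560x3 uint8, red, green, blue); there is no depth.
- viewer.camera_info(name): a dict with "camera_matrix" (3x3 intrinsics, pixels), "R" (3x3) and "t" (3): a world point X has camera coordinates R X + t. Camera axes: x right, y down, z forward; pixel columns grow to the right and rows downward; lengths in mm; the calibration is good to about 2 mm. A picture is of the moment at which its call begins: read the wrist's pose just before it. camera_info takes no time and is no camera call; for the wrist camera it gives the pose at the moment of the call.
A pose or a line that the arm cannot do raises robot.IKError and nothing moves.
- robot.job_done(): hands the job in, once; it reports no verdict.
Trained networks look in the newest picture that a camera, given by its name, has taken for a name from the list of things; names that differ only in an ending like _2 or _b are one class to them, and where a whole thing is asked for, a point or a joint stands for the part that bears it (a point fixed in the world has none). Each returns a list of dicts, best first, with "confidence" (0 to 1); they miss things now and then, are a little off and sometimes report something else, mostly with a low value. They report only what shows in the picture. A call takes as long as a camera call. They do not tell look-alikes from the thing itself.
- viewer.silhouettes(name, camera): "mask" (420x560 bool, what is visible of it).
- viewer.pinpoint(name, camera): "at" ([x, y, z] in mm, in the coordinates of the camera as it stood for that picture, good to about 4 mm: a listed point, or the origin of a listed thing).
The state is a dict: "t": time; "joints": joint angles; "joint_velocities": joint speeds; "joint_torque": joint torques, N m; "tcp_pos": TCP position; "tcp_rot": TCP orientation; "contact_force": force on the tool from outside, world axes, zero at the start; "wrist_torque": the same for the moment, N m; "grip_width": opening from 0.0 (shut) to 1.0 (fully open).
Only numpy, scipy, OpenCV 4.12 (cv2) and the standard library are available. Lean on these libraries where they do the work, as an engineer would, in place of code of your own. Each camera call takes 0.05 s, during which the arm holds its last target. There are 200 camera calls.

TASK

Stop the magnetic stirrer at its rotary switch, then fetch every tall screw-cap bottle out of the hooded reagent carousel, turning the carousel by the bar on its hub to bring each bottle to the opening, and set each down gently, upright and centred, on a free marked place of the stirrer; handle bottles on the stirrer only while it is off. When all are loaded, switch the stirrer on again and leave the carousel turned so that its covered bin closes the opening. Leave the squat jar in the carousel and everything else on the bench where it is.

Things in the scene. Friction and masses are not known exactly. Their poses are not given: they have to be found in the camera images.
- carousel: Round reagent carousel, 380 mm across, with a fixed clear dust hood: top 140 to 144 mm above the bench (white trim to 148), round side wall at 186 to 190 mm radius. A 66 degree sector of hood top and wall is cut away as the only opening, to the body's -x; the top also has a hole of 44 mm radius round the hub. Origin: on the bench at the vertical axis. Place and yaw vary.
- opening (a point): Middle of the hood's opening, at the height of the turntable floor, 20 mm above the bench, 127 mm from the carousel's axis. Its -x axis points radially outward through the opening, +x to the axis.
- hub_grip (a point): Grip point of the black crossbar on the hub, on the turntable's vertical axis, 178 mm above the bench. The bar is 100 mm long (the point's x), 16 mm thick (y) and spans 158 to 192 mm in height, above the hood. It is fixed to the turntable: gripping and turning it, or pushing its end, turns the bins. Its +x end, with a white mark, points at the middle of the covered bin.
- turntable (a joint): How far the turntable has been turned since the start, rad, counter-clockwise from above. It turns endlessly both ways and stays where left (friction 0.08 N m). Five 72 degree bins; radial walls 3 mm thick, 75 mm above the bench, rim 52 mm at 174 to 178 mm radius, inner drum 65 mm at 80 mm radius. One bin is closed by walls and a flat lid, 134 mm above the bench.
- cover_mid (a point): Point of the turntable under the middle of the covered bin, 127 mm from the axis, 20 mm above the bench. The covered bin closes the opening when this point meets opening.
- bottle_a: Tall screw-cap laboratory bottle, 105 mm high: amber glass body 56 mm in diameter up to 64 mm, shoulder, blue cap 50 mm in diameter from 81 to 105 mm. 0.15 to 0.26 kg, heavy at the foot. Origin: centre of its foot, z up. Starts standing in a bin of the carousel about 127 mm from the axis; which bin varies; two or three of the three bottles are there (None: absent).
- bottle_b: Tall screw-cap laboratory bottle, 105 mm high: amber glass body 56 mm in diameter up to 64 mm, shoulder, blue cap 50 mm in diameter from 81 to 105 mm. 0.15 to 0.26 kg, heavy at the foot. Origin: centre of its foot, z up. Starts standing in a bin of the carousel about 127 mm from the axis; which bin varies; two or three of the three bottles are there (None: absent).
- bottle_c: Tall screw-cap laboratory bottle, 105 mm high: amber glass body 56 mm in diameter up to 64 mm, shoulder, blue cap 50 mm in diameter from 81 to 105 mm. 0.15 to 0.26 kg, heavy at the foot. Origin: centre of its foot, z up. Starts standing in a bin of the carousel about 127 mm from the axis; which bin varies; two or three of the three bottles are there (None: absent).
- jar: Squat jar, 64 mm in diameter and 54 mm high, amber with a broad blue lid, standing in a bin of the carousel, where it stays. Origin: centre of its foot.
- stirrer: Four-place magnetic stirrer: white housing 347 mm long (x) and 280 mm wide, flat steel top plate 55 mm above the bench with an 8 mm spill rim round it (inner faces 130 mm from its middle), and a console 76 mm high on the robot's side (x below -122 mm). Fixed; place and yaw vary. Origin: on the bench below the middle of the four places; +x away from the console.
- place_a (a point): Middle of a marked stirring place (console side, left as seen from the robot) on the stirrer's top plate, 55 mm above the bench: a dark printed ring of 75 mm diameter with a cross. The four places form a square of 110 mm spacing. Axes as the stirrer's.
- place_b (a point): Middle of a marked stirring place (console side, right) on the stirrer's top plate, 55 mm above the bench: a dark printed ring of 75 mm diameter with a cross. The four places form a square of 110 mm spacing. Axes as the stirrer's.
- place_c (a point): Middle of a marked stirring place (far side, left) on the stirrer's top plate, 55 mm above the bench: a dark printed ring of 75 mm diameter with a cross. The four places form a square of 110 mm spacing. Axes as the stirrer's.
- place_d (a point): Middle of a marked stirring place (far side, right) on the stirrer's top plate, 55 mm above the bench: a dark printed ring of 75 mm diameter with a cross. The four places form a square of 110 mm spacing. Axes as the stirrer's. The beaker stands on this place.
- switch (a joint): Angle of the stirrer's rotary switch, rad: 0 is off, 1.047 (60 degrees counter-clockwise from above) is on. A spring detent drives it to the nearer end; it takes about 0.05 N m to turn it over the middle. It starts on.
- switch_grip (a point): Grip point of the switch's black bar handle, on its vertical axis, 110 mm above the bench, on the console 164 mm in front (-x) of the stirrer's origin. The bar is 64 mm long (the point's x), 14 mm thick (y) and spans 92 to 124 mm in height. Off: its x axis is 30 degrees clockwise of the stirrer's x axis; on: 30 degrees counter-clockwise.
- beaker: Glass beaker, 60 mm in diameter and 78 mm high, open, standing on place_d of the stirrer. It stays. Origin: centre of its foot.
- dishes: Stack of two white petri dishes, 88 mm in diameter and 30 mm high, on the bench in front. Stays.
- tip_box: Pipette tip box, 85 x 120 x 70 mm, at the back. Stays.
- wash_bottle: White wash bottle, 72 mm in diameter, 215 mm high with its spout, at the left. Stays.
- marker: Marker pen, 127 mm long, 17 mm thick, lying on the bench right of the stirrer. Stays.
- weigh_tray: Shallow white weighing tray, 120 x 90 x 22 mm, at the right. Stays.
There are look-alikes about, which are no part of the job. Leave any turquoise look-alike of the bottle_a alone.

How it is judged:
By the outcome, as a careful person would: the job done as asked, in the order asked, and still so for the second after the job is handed in, with the robot touching nothing.
Of bottle_a, bottle_b, bottle_c only 2 to 3 are there at a start; the rules pass over those that are not, and their reading is None.
At some moment in a run one of bottle_a, bottle_b, bottle_c may be knocked a few centimetres aside while the robot is not near it.
It also fails if it takes over 210 s, if anything falls off the work surface, if the arm or the gripper's body presses on something with over 40 N, if the wrist force passes 120 N, or if a joint passes its speed limit or range.

## Working session

There is one attempt and no reset: what is moved stays moved. The work goes in short steps, each a Python script; the robot and the scene stay as the last script left them, time stands still between calls to the robot, and variables do not carry over. Pictures are saved under pics/ and viewed, about 12 in all and at most 16, crops included, and the job is handed in when it is done.

```bash
ls; mkdir -p pics
cat > h.py <<'E'
import numpy as np, cv2
from scipy.spatial.transform import Rotation as Rn
from cell import robot, grip, kin, viewer
def snap(cam,fn=None,scale=1.4,crop=None):
    im=viewer.read_camera(cam)
    if fn:
        o=im if crop is None else im[crop[0]:crop[1],crop[2]:crop[3]]
        cv2.imwrite('pics/'+fn,cv2.resize(o[:,:,::-1],None,fx=scale,fy=scale,interpolation=cv2.INTER_CUBIC))
    return im
def pp(name,cam,n=9,ci=None):
    ci=ci or viewer.camera_info(cam); R=np.array(ci['R']);t=np.array(ci['t']);K=np.array(ci['camera_matrix'])
    out=[]
    for d in viewer.pinpoint(name,cam)[:n]:
        c=np.array(d['at']);X=R.T@(c-t);p=K@c;out.append((round(d['confidence'],2),X.round(1),(p[:2]/p[2]).round()))
    return out
def ray(cam,u,v,z,ci=None):
    ci=ci or viewer.camera_info(cam); R=np.array(ci['R']);t=np.array(ci['t']);K=np.array(ci['camera_matrix'])
    d=R.T@np.linalg.inv(K)@[u,v,1];o=-R.T@t
    return o+d*(z-o[2])/d[2]
def down(yaw): # tool x down, tool y (jaws) along world angle yaw
    y=np.array([np.cos(yaw),np.sin(yaw),0]);x=np.array([0,0,-1.])
    return Rn.from_matrix(np.c_[x,y,np.cross(x,y)]).as_rotvec()
E
cat > s1.py <<'E'
from h import *
s=robot.observe();print(s['t'],s['tcp_pos'],Rn.from_rotvec(s['tcp_rot']).as_matrix().round(2).tolist())
for cam in ('top','scene'):
    snap(cam,cam+'0.png')
    for n in ['carousel','opening','hub_grip','cover_mid','bottle_a','jar','stirrer','place_a','place_b','place_c','place_d','switch_grip','beaker']:
        print(cam,n,*[f"{c} {X} {p}" for c,X,p in pp(n,cam,6)],sep=' | ')
E
python3 s1.py
```

```text
pics
0.0 [ 249.14707049 -599.73750869  213.66049587] [[-0.0, 0.38, -0.92], [0.0, -0.92, -0.38], [-1.0, -0.0, 0.0]]
top | carousel | 0.9 [563.5 240.6  -3.1] [220. 210.]
top | opening | 0.91 [469.5 152.8  19.9] [243. 237.]
top | hub_grip | 0.96 [561.3 238.9 180.7] [212. 202.] | 0.58 [ 623.8 -294.1   55. ] [378. 194.]
top | cover_mid
top | bottle_a | 0.92 [581.6 563.2  -3.3] [128. 202.] | 0.48 [ 414.5 -202.8  109.5] [352. 255.] | 0.37 [ 515.  -270.9   53.6] [371. 226.]
top | jar
top | stirrer | 0.68 [ 578.  -229.3   -0.7] [355. 209.] | 0.23 [ 3.796e+02  6.900e+00 -2.000e-01] [286. 265.]
top | place_a | 0.9 [ 515.4 -274.8   53.2] [372. 226.] | 0.84 [ 621.6 -295.7   56.4] [378. 195.] | 0.79 [ 643.7 -181.8   53.4] [344. 187.] | 0.75 [ 530.  -166.6   51.4] [339. 221.]
top | place_b | 0.9 [ 515.4 -274.8   53.2] [372. 226.] | 0.84 [ 621.6 -295.7   56.4] [378. 195.] | 0.79 [ 643.7 -181.8   53.4] [344. 187.] | 0.75 [ 530.  -166.6   51.4] [339. 221.]
top | place_c | 0.9 [ 515.4 -274.8   53.2] [372. 226.] | 0.84 [ 621.6 -295.7   56.4] [378. 195.] | 0.79 [ 643.7 -181.8   53.4] [344. 187.] | 0.75 [
[... 1033 characters left out ...]
lace_b | 0.98 [ 531.7 -161.6   59.5] [292. 270.] | 0.69 [ 622.7 -289.5   58.6] [333. 308.] | 0.61 [ 641.4 -179.3   56.7] [330. 270.] | 0.56 [ 511.4 -267.9   55.4] [292. 308.]
scene | place_c | 0.98 [ 531.7 -161.6   59.5] [292. 270.] | 0.69 [ 622.7 -289.5   58.6] [333. 308.] | 0.61 [ 641.4 -179.3   56.7] [330. 270.] | 0.56 [ 511.4 -267.9   55.4] [292. 308.]
scene | place_d | 0.98 [ 531.7 -161.6   59.5] [292. 270.] | 0.69 [ 622.7 -289.5   58.6] [333. 308.] | 0.61 [ 641.4 -179.3   56.7] [330. 270.] | 0.56 [ 511.4 -267.9   55.4] [292. 308.]
scene | switch_grip | 0.74 [ 413.1 -193.2  109.5] [253. 282.] | 0.67 [563.9 239.2 182.2] [280. 134.]
scene | beaker | 0.69 [ 623.2 -283.3   58.4] [332. 306.]
```

View pics/top0.png

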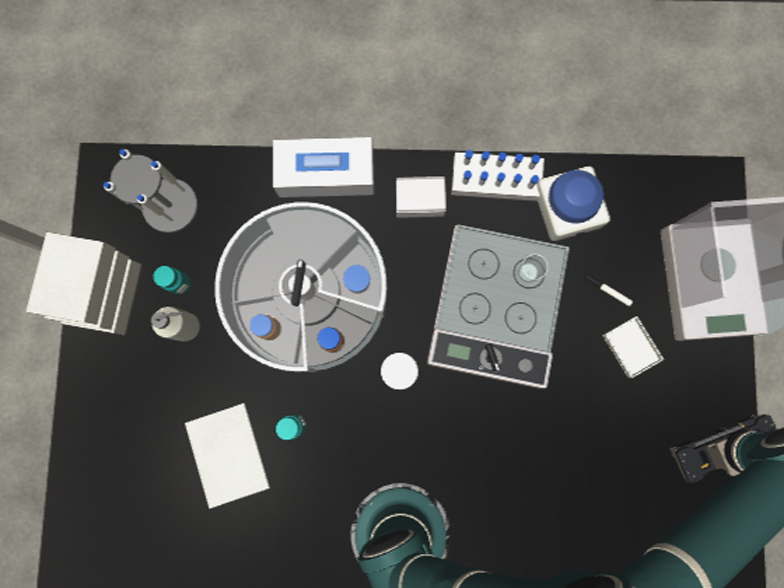

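View pics/scene0.png

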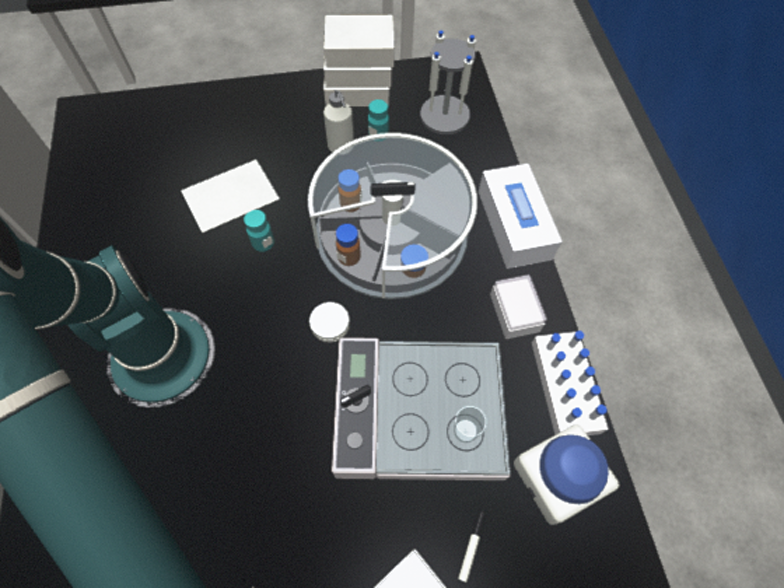

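The top image shows two blue-capped bottles in the carousel: (330,340), in the opening, and (263,325). The squat jar is at (357,278), the lid wedge is to the back, and the beaker is on the far-right place. The turquoise look-alikes at (170,278) and (290,428) stay out. Next come wrist close-ups.

```bash
cat > s2.py <<'E'
from h import *
for tag,p in (('st',[470,-215,380]),('ca',[500,190,440])):
    robot.movep(p,down(np.radians(-70)))
    s=robot.observe();print(s['t'],s['joints'],s['contact_force'])
    ci=viewer.camera_info('wrist');snap('wrist','w_%s.png'%tag)
    R=np.array(ci['R']);print('cam',(-R.T@ci['t']).round(),R[2].round(2))
    for n in (['place_a','switch_grip','beaker','stirrer'] if tag=='st' else ['carousel','opening','hub_grip','cover_mid','bottle_a','jar']):
        print(n,*[f"{c} {X} {q}" for c,X,q in pp(n,'wrist',6,ci)],sep=' | ')
E
python3 s2.py
```

```text
3.1333 [ 0.56389999  0.12396844 -0.21855687  1.69164196  0.02784369  1.32986577
 -0.88348201] [-0.45091335  0.02673482  0.34248173]
cam [ 540. -191.  549.] [-0.25 -0.09 -0.96]
place_a | 0.88 [ 644.2 -182.7   57.8] [303.  39.] | 0.74 [ 513.3 -269.7   53.2] [326. 154.] | 0.63 [ 533.6 -163.4   55. ] [262. 115.] | 0.21 [ 576.  -226.1   -3. ] [311. 103.]
switch_grip | 0.91 [ 415.2 -202.6  105.1] [259. 209.]
beaker
stirrer | 0.64 [ 577.6 -228.     0.6] [312. 102.]
4.9 [ 0.1019026   0.17873224 -0.61246635  1.52704191  0.10337991  1.46898245
 -1.73766633] [-0.32406726 -0.08533252 -0.23223412]
cam [571. 214. 609.] [-0.25 -0.09 -0.96]
carousel
opening
hub_grip | 0.93 [567.7 239.5 179.7] [261. 113.]
cover_mid
bottle_a | 0.86 [240.8 264.3   1.1] [201. 271.] | 0.75 [ 5.875e+02  5.647e+02 -1.000e-01] [85. 33.] | 0.66 [452.9 175.3  15.9] [279. 189.] | 0.3 [ 5.775e+02 -2.300e+02 -4.000e-01] [506. 198.]
jar
```

View pics/w_ca.png

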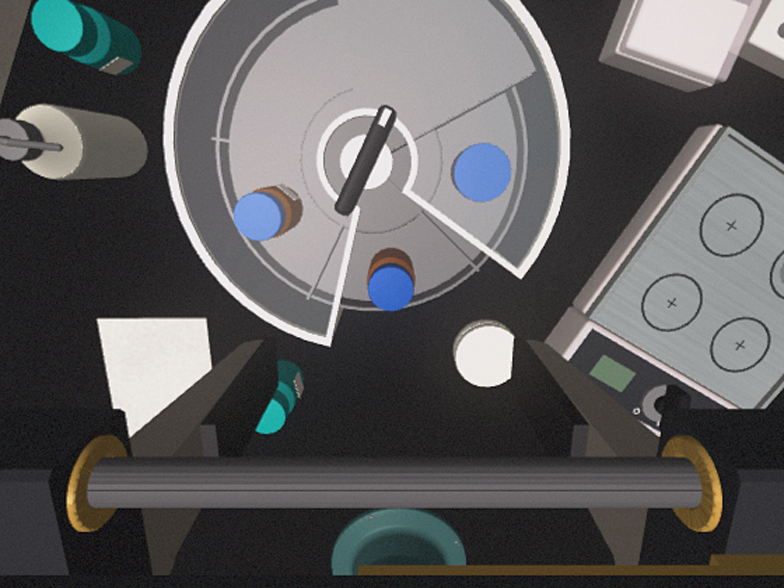

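View pics/w_st.png

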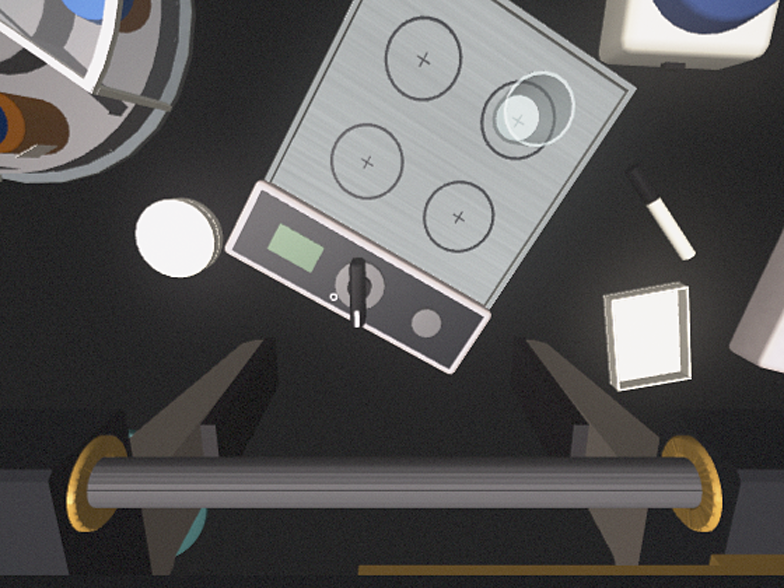

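The wrist view confirms exactly two tall bottles: (390,288), in the opening, and (258,215) under the hood. The wider jar lid is at (482,172), the lid wedge is at the top and the upper-left bin is empty. The switch bar at (357,293) is on, and the beaker is at (520,118). Now refine the geometry and turn the switch off.

```bash
cat > s3.py <<'E'
from h import *
ci=viewer.camera_info('wrist')
P=lambda u,v,z:ray('wrist',u/1.4,v/1.4,z,ci)[:2].round(1)
print('trim corners',P(330,342,148),P(522,272,148),'hole',P(357,208,148),P(408,192,148))
print('bar',P(388,108,192),P(343,212,192),'caps',P(390,289,125),P(258,216,125),'jar',P(482,172,74))
# outer trim circle
pts=np.array([P(*q,148) for q in [(165,140),(172,185),(200,245),(245,295),(569,160),(562,200),(545,240),(560,95)]])
A=np.c_[2*pts,np.ones(len(pts))];x=np.linalg.lstsq(A,(pts**2).sum(1),rcond=None)[0]
print('circle',x[:2].round(1),np.sqrt(x[2]+x[0]**2+x[1]**2).round(1))
robot.movep([415,-215,300],down(np.radians(-70)))
ci=viewer.camera_info('wrist');snap('wrist','w_sw.png')
for n in ('place_a','switch_grip','stirrer'): print(n,*[f"{c} {X} {q}" for c,X,q in pp(n,'wrist',6,ci)],sep=' | ')
np.save('ci.npy',ci,allow_pickle=True)
for y in (-70,-130,110,50): 
    q=kin.ik([415,-200,92],down(np.radians(y)));print(y,None if q is None else np.round(q,2))
E
python3 s3.py
```

```text
trim corners [378.4 217.1] [516.2  58.4] hole [519.7 235.2] [550.9 193.9]
bar [611.3 235.5] [517.  243.8] caps [448.3 175.6] [474.9 329. ] jar [596.1 121.2]
circle [568.2 240.4] 189.0
place_a | 0.8 [ 514.7 -270.4   52.8] [354. 119.]
switch_grip | 0.57 [ 416.  -198.   107.2] [268. 183.]
stirrer | 0.71 [ 5.776e+02 -2.282e+02  2.000e-01] [335.  60.] | 0.51 [ 4.527e+02 -5.506e+02 -1.000e-01] [504. 227.] | 0.4 [ 594.5 -494.3   -2. ] [520. 120.]
-70 [ 0.69  0.37 -0.37  2.13  0.21  0.67 -1.04]
-130 [ 0.63  0.36 -0.29  2.14  0.16  0.67 -2.05]
110 [ 0.97  0.44 -0.7   2.11  0.43  0.73  1.91]
50 [ 0.86  0.41 -0.56  2.12  0.33  0.7   0.94]
```

View pics/w_sw.png

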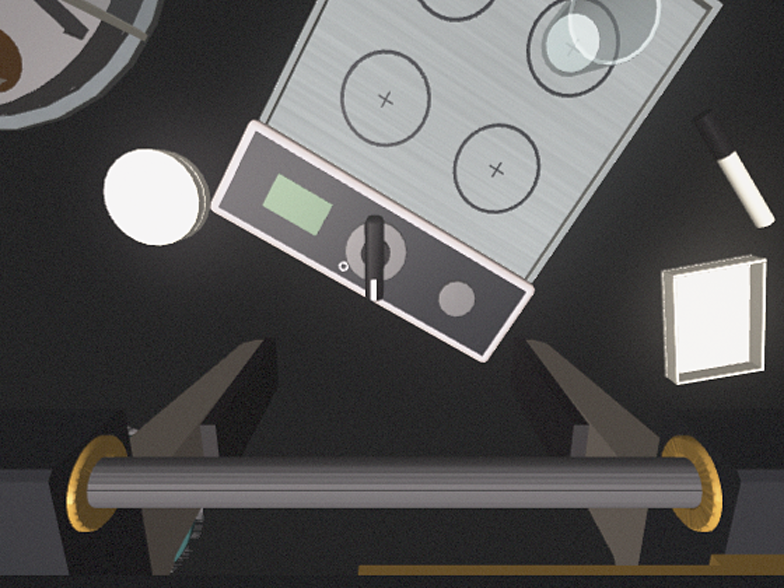

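```bash
cat >> h.py <<'E'
def twist(pos,y0,dy,step=10):
    n=max(1,int(np.ceil(abs(dy)/step)))
    for k in range(1,n+1): robot.servo_line(list(pos),rotation=down(np.radians(y0+dy*k/n)))
E
cat > s4.py <<'E'
from h import *
ci=np.load('ci.npy',allow_pickle=True).item()
P=lambda u,v,z:ray('wrist',u/1.4,v/1.4,z,ci)[:2].round(1)
a,b=P(386,99,55),P(497,169,55);e0,e1=P(374.5,217,124),P(374.5,300,124)
print('a',a,'b',b,'bar',e0,e1,(e0+e1)/2,np.degrees(np.arctan2(*(e0-e1)[::-1])))
sw=np.r_[(e0+e1)/2*.5+np.array([415.3,-200.2])*.5,95]
print(sw)
y=-70
robot.movep([sw[0],sw[1],170],down(np.radians(y)));grip(0.5)
robot.servo_line(list(sw),feed=100)
grip(0.0,15);s=robot.observe();print(s['t'],s['grip_width'],s['contact_force'],s['wrist_torque'])
t0=s['t'];robot.servo_line(list(sw),rotation=down(np.radians(y-5)));s=robot.observe();print('5deg dt',s['t']-t0,s['wrist_torque'])
twist(sw,y-5,-57)
s=robot.observe();print(s['t'],s['contact_force'],s['wrist_torque'])
grip(0.5);robot.servo_line([sw[0],sw[1],170]);
robot.movep([415,-215,300],down(np.radians(-70)))
snap('wrist','w_sw2.png',1);print(robot.observe()['t'],pp('switch_grip','wrist'))
np.save('sw.npy',sw)
E
python3 s4.py
```

```text
a [ 532.9 -164. ] b [ 513.1 -272.2] bar [ 446.4 -187.5] [ 386.7 -208.6] [ 416.55 -198.05] 19.46513153244636
[ 415.925 -199.125   95.   ]
9.9333 0.15261952688790198 [-2.34842914  4.54502245  4.90975921] [ 1.10352699  0.49216909 -0.18077371]
5deg dt 0.25 [0.97657039 0.50008442 0.04900154]
12.0833 [-2.83472254  3.92988532  5.67057304] [0.76549581 0.5889966  0.26554707]
14.4583 [(0.92, array([ 415.2, -198.5,  106.1]), array([268., 182.]))]
```

View pics/w_sw2.png

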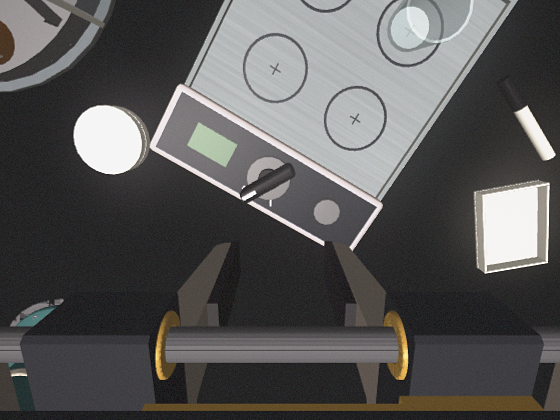

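The switch now points 60° clockwise, so it is off. Next, turn the carousel by about +12° to centre the first bottle in the opening.

```bash
cat > turn.py <<'E'
from h import *
import sys
C=np.array([565.5,240.]);OP=-139.5
def turn(baryaw,d,jaw):
    """grip bar with jaws at yaw `jaw` (= baryaw+-90), turn by d degrees"""
    up=[C[0],C[1],270];g=[C[0],C[1],162]
    q=kin.ik(up,down(np.radians(jaw+d)));print('ik',None if q is None else np.round(q,2))
    robot.movep(up,down(np.radians(jaw)));grip(0.5)
    robot.servo_line(g,feed=120);grip(0.0,20)
    s=robot.observe();print('grip',s['grip_width'],s['contact_force'].round(1),s['wrist_torque'].round(2))
    twist(g,jaw,d);robot.hold(.2)
    s=robot.observe();print('turned',s['contact_force'].round(1),s['wrist_torque'].round(2))
    grip(0.5);robot.servo_line(up,feed=200)
def look(fn,pos=(450,150,420),jaw=-50):
    robot.movep(list(pos),down(np.radians(jaw)))
    ci=viewer.camera_info('wrist');im=snap('wrist',fn,1);
    # blue caps: centroid of blue blobs
    h=cv2.cvtColor(im,cv2.COLOR_RGB2HSV);m=cv2.inRange(h,(105,110,60),(120,255,255))
    n,_,st,ce=cv2.connectedComponentsWithStats(m)
    for k in range(1,n):
        if st[k,4]>250:
            X=ray('wrist',*ce[k],125,ci)[:2];r=X-C
            print('blue',st[k],ce[k].round(),X.round(1),'r %.0f ang %.1f'%(np.hypot(*r),np.degrees(np.arctan2(r[1],r[0]))))
    for nme in ('hub_grip','bottle_a'):
        print(nme,*[f"{c} {X} {q}" for c,X,q in pp(nme,'wrist',6,ci)],sep=' | ')
    print('t',robot.observe()['t']);return im,ci
E
cat > s5.py <<'E'
from turn import *
turn(-5,12,-95)
im,ci=look('c1.png')
E
python3 s5.py
```

```text
ik [ 0.05  0.46 -0.69  1.6   0.31  1.2  -2.15]
grip 0.17281420544960582 [-0.6 -4.9  6.7] [-0.85  0.34  0.03]
turned [-0.  -2.9  5.8] [-0.57 -0.09 -0.1 ]
blue [ 347   62   44   46 1542] [369.  84.] [611.7 137.3] r 113 ang -65.8
blue [175  75  37  38 499] [193.  95.] [455.  304.7] r 128 ang 149.6
blue [ 273  145   35   37 1002] [290. 163.] [467.8 149.7] r 133 ang -137.3
hub_grip | 0.71 [566.4 236.6 179.8] [289.  52.]
bottle_a | 0.94 [468.9 152.7  16.1] [287. 153.] | 0.74 [ 2.418e+02  2.635e+02 -2.000e-01] [160. 209.] | 0.6 [ 515.7 -270.7   53. ] [487. 289.]
t 21.1
```

View pics/c1.png

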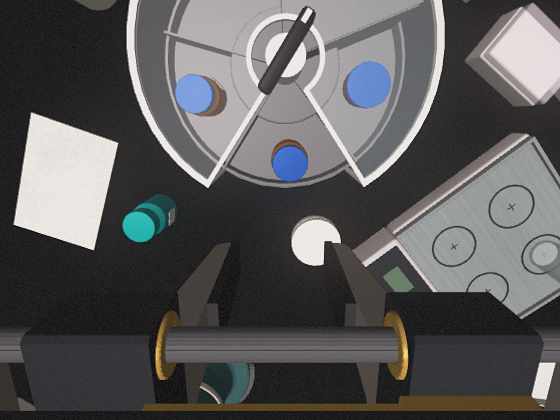

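The picture shows bottle 1 at (290,163), centred between the trim corners (208,185) and (363,184). The second bottle at (193,95) and the jar at (369,84) are under the hood. Now fetch bottle 1 and set it on place_c.

```bash
cat > fetch.py <<'E'
from turn import *
def fz(): return robot.observe()['contact_force'][2]
def fetch(xy,place,jp,jaw=-49.5):
    x,y=xy
    print([kin.ik([place[0],place[1],z],down(np.radians(jp))) is not None for z in (290,129)])
    robot.movep([x,y,250],down(np.radians(jaw)));grip(0.87)
    robot.servo_line([x,y,94],feed=120);s=robot.observe();print('down',s['tcp_pos'].round(1),s['contact_force'].round(1))
    grip(0.0,25);s=robot.observe();print('gripped',s['grip_width'],s['contact_force'].round(1));
    robot.servo_line([x,y,120],feed=50);robot.servo_line([x,y,290],feed=150)
    s=robot.observe();print('lift',s['grip_width'],s['contact_force'].round(1))
    robot.movep([place[0],place[1],290],down(np.radians(jp)))
    robot.servo_line([place[0],place[1],140],feed=150);robot.hold(.3);f0=fz();z=132.
    robot.servo_line([place[0],place[1],z],feed=40)
    while z>124.5:
        z-=.5;robot.servo_line([place[0],place[1],z],feed=10)
        f=fz()-f0
        if abs(f)>2: break
    print('touch z',z,'df',f)
    grip(0.87);robot.hold(.2);robot.servo_line([place[0],place[1],290],feed=150);print('t',robot.observe()['t'])
E
cat > s6.py <<'E'
from fetch import *
fetch((468.3,151.3),(641.1,-183.5),-30)
turn(7,73,-83)
ci=viewer.camera_info('top');snap('top')
print('top',pp('bottle_a','top'),pp('place_a','top'))
im,ci=look('c2.png')
E
python3 s6.py
```

```text
[True, True]
down [468.8 151.5  94.6] [1.  0.3 0.3]
gripped 0.5393790588575096 [ 0.3 -0.2  1. ]
lift 0.5356733764156529 [ 0.4 -0.7 -2.3]
touch z 128.5 df 6.108610369253947
t 33.425
ik [ 0.22  0.55 -0.96  1.59  0.47  1.25 -1.  ]
grip 0.17167410930363056 [-0.  -2.8  6.7] [-0.56 -0.02  0.1 ]
turned [-2.2  0.9  6.9] [0.12 0.25 0.02]
top [(0.9, array([ 640.7, -185.2,   52.3]), array([345., 188.])), (0.74, array([581.5, 562.4,  -4.6]), array([128., 203.])), (0.61, array([241. , 259.8,   0.5]), array([210., 304.]))] [(0.72, array([ 528.3, -167.3,   51.8]), array([339., 221.])), (0.67, array([ 514.9, -272.3,   52.3]), array([371., 226.])), (0.64, array([ 621.8, -295.2,   57.5]), array([378., 194.])), (0.6, array([ 642.2, -184.7,   53.4]), array([345., 188.]))]
blue [ 276  142   35   36 1000] [293. 159.] [474.9 149.9] r 128 ang -135.1
blue [532 208  28  38 839] [548. 226.] [ 640.3 -195.9] r 442 ang -80.3
hub_grip | 0.75 [565.6 237.3 179.5] [288.  53.] | 0.21 [383.   10.    1.7] [316. 238.]
bottle_a | 0.98 [474.7 147.6  18.1] [292. 153.] | 0.56 [ 640.7 -185.    53.2] [510. 208.] | 0.56 [241.6 265.5   0.7] [159. 209.]
t 42.3917
```

View pics/c2.png

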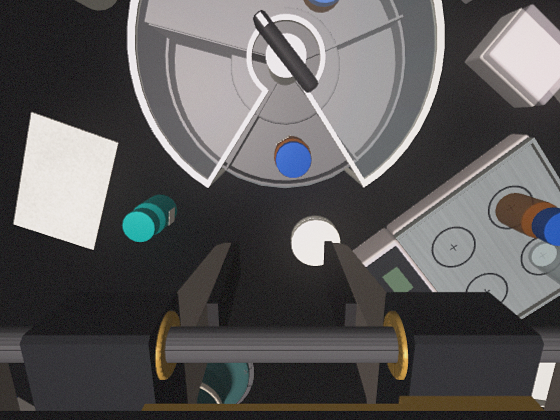

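Bottle 2 is now at (293,159) in the opening, and bottle 1 stands on place_c. I'll trim the turn by −4°, then move bottle 2 to place_a.

```bash
cat > s7.py <<'E'
from fetch import *
turn(80,-4,-10)
im,ci=look('c3.png')
X=[x for c,x,q in pp('bottle_a','wrist',6,ci) if np.hypot(*(x[:2]-C-127*np.array([np.cos(np.radians(OP)),np.sin(np.radians(OP))])))<15 and abs(x[2]-20)<12]
print(X);assert X
fetch(X[0][:2],(532.4,-164.5),-80)
robot.movep([470,-215,380],down(np.radians(-70)))
ci=viewer.camera_info('wrist');snap('wrist','w_st2.png',1)
for n in ('bottle_a','place_a','beaker','switch_grip'):print(n,pp(n,'wrist',6,ci))
E
python3 s7.py
```

```text
ik [ 0.31  0.64 -1.15  1.58  0.6   1.31 -1.17]
grip 0.17260446406263696 [-5.2 -0.5  6.6] [-0.04  0.83 -0.08]
turned [-3.6 -0.4  6.5] [0.06 0.75 0.02]
blue [ 269  142   35   36 1000] [286. 159.] [468.7 156.5] r 128 ang -139.2
blue [532 207  28  39 836] [548. 225.] [ 640.2 -195.9] r 442 ang -80.3
hub_grip | 0.89 [566.2 236.3 181.3] [289.  52.]
bottle_a | 0.88 [ 641.6 -180.3   52.3] [509. 205.] | 0.77 [466.8 153.4  18.7] [286. 154.] | 0.67 [240.1 263.7  -1.9] [160. 209.]
t 47.8167
[array([466.8, 153.4,  18.7])]
[True, True]
down [467.3 153.6  94.6] [0.3 0.7 1.2]
gripped 0.5400423691540911 [-0.6  0.1  1.2]
lift 0.5403468376409888 [ 0.1 -0.  -1.5]
touch z 129.0 df 2.03322567414825
t 59.7667
bottle_a [(0.76, array([ 534.1, -164.8,   54.8]), array([264., 115.])), (0.59, array([ 681.9, -218.8,   53.7]), array([339.,  21.]))]
place_a [(0.88, array([ 514.6, -268.1,   52.8]), array([326., 153.])), (0.79, array([ 639.9, -178.6,   58.8]), array([300.,  41.]))]
beaker [(0.66, array([ 621.6, -288.6,   52.5]), array([369.,  85.]))]
switch_grip [(0.7, array([ 415.2, -198.1,  109. ]), array([256., 209.]))]
```

View pics/w_st2.png

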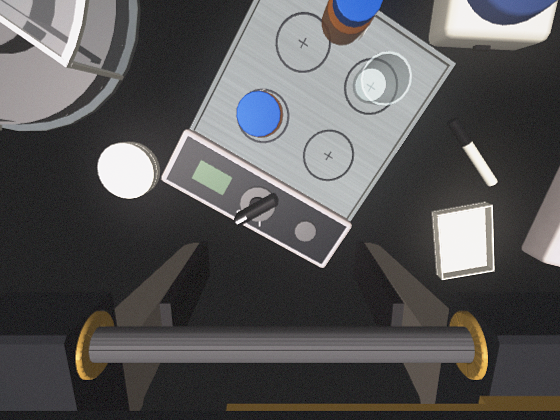

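Bottle 2 is well placed on place_a at (264,115). Bottle 1 has been knocked aside: it now stands at about (345,20) near the far rim. I'll look closer and put it back.

```bash
cat > s8.py <<'E'
from fetch import *
robot.movep([600,-210,400],down(np.radians(-70)))
ci=viewer.camera_info('wrist');im=snap('wrist','w_st3.png',1)
h=cv2.cvtColor(im,cv2.COLOR_RGB2HSV);m=cv2.inRange(h,(105,110,60),(120,255,255))
n,_,st,ce=cv2.connectedComponentsWithStats(m)
for k in range(1,n):
    if st[k,4]>250: print(st[k],ray('wrist',*ce[k],160,ci).round(1))
print(pp('bottle_a','wrist',6,ci))
snap('top');print(pp('bottle_a','top'));snap('scene');print(pp('bottle_a','scene'))
E
python3 s8.py
```

```text
[ 426   26   93   97 6539] [ 790.3 -370.2  160. ]
[ 296   99   42   43 1400] [ 681.5 -222.4  160. ]
[ 212  194   39   40 1205] [ 537.4 -162.9  160. ]
[(0.77, array([ 539.3, -162.2,   53.8]), array([241., 194.])), (0.57, array([ 683.5, -222.6,   52.9]), array([310., 118.]))]
[(0.79, array([242.7, 260.1,   1.6]), array([210., 304.])), (0.77, array([ 535.7, -167.2,   56.5]), array([339., 219.]))]
[(0.94, array([ 533.8, -159. ,   55.7]), array([293., 270.])), (0.87, array([ 684.7, -219.9,   56. ]), array([348., 281.])), (0.62, array([583. , 567.9,   4.4]), array([270.,  95.]))]
```

View pics/w_st3.png

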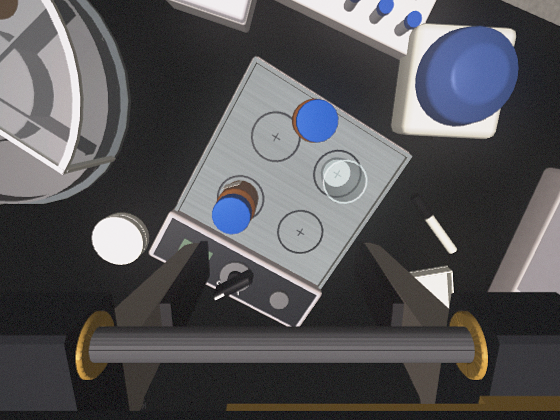

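```bash
cat > s9.py <<'E'
from fetch import *
p=(682.5,-221.8);c=(641.1,-183.5);J=5
robot.movep([*p,260],down(np.radians(J)));grip(.8)
robot.servo_line([*p,129],feed=120);s=robot.observe();print(s['contact_force'].round(1))
grip(0,25);print(robot.observe()['grip_width'])
robot.servo_line([*p,175],feed=80);robot.servo_line([*c,175],feed=80)
robot.servo_line([*c,136],feed=80);robot.hold(.3);f0=fz();z=132.;robot.servo_line([*c,z],feed=40)
while z>124.5:
    z-=.5;robot.servo_line([*c,z],feed=10);f=fz()-f0
    if abs(f)>2: break
print('touch',z,f);grip(.8);robot.hold(.2);robot.servo_line([*c,290],feed=150)
robot.movep([600,-210,400],down(np.radians(-70)))
ci=viewer.camera_info('wrist');im=snap('wrist','w_st4.png',1)
print(pp('bottle_a','wrist',6,ci),pp('beaker','wrist',6,ci));snap('scene','sc4.png',1);print(pp('bottle_a','scene'),robot.observe()['t'])
E
python3 s9.py
```

```text
[0.6 0.3 0.2]
0.5412930799181861
touch 131.5 -2.102454497296253
[(0.69, array([ 642. , -182. ,   54.2]), array([274., 135.])), (0.65, array([ 534.9, -166.2,   53.9]), array([242., 197.]))] [(0.61, array([ 623.3, -289.9,   55.5]), array([336., 171.]))]
[(0.69, array([ 641.9, -182.2,   59. ]), array([331., 271.])), (0.66, array([ 534.1, -161.1,   58.2]), array([293., 270.])), (0.63, array([581.5, 562.7,   4.4]), array([270.,  96.]))] 70.7667
```

View pics/w_st4.png

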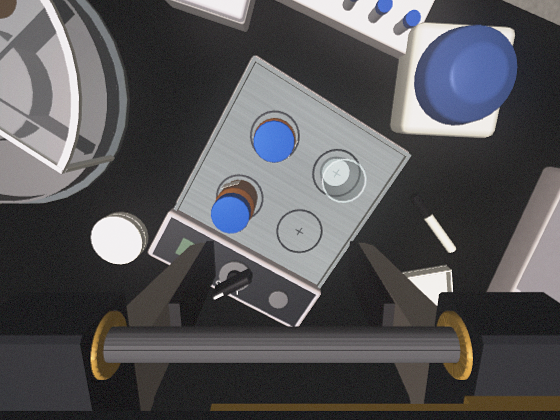

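Both bottles now stand centred on places c and a, with the beaker unmoved. Next: switch on, then turn the covered bin to the opening.

```bash
cat > s10.py <<'E'
from fetch import *
sw=np.load('sw.npy');sw[2]=97;y=-130.4
robot.movep([sw[0],sw[1],200],down(np.radians(y)));grip(0.5)
robot.servo_line(list(sw),feed=100);grip(0.0,15);s=robot.observe();print(s['grip_width'],s['contact_force'].round(1))
twist(sw,y,62);s=robot.observe();print(s['contact_force'].round(1),s['wrist_torque'].round(2))
grip(0.5);robot.servo_line([sw[0],sw[1],200])
robot.movep([415,-215,300],down(np.radians(-70)));snap('wrist','sw3.png',1)
turn(76,144.5,-14)
robot.movep([490,175,400],down(np.radians(-49.5)))
ci=viewer.camera_info('wrist');np.save('ci.npy',ci,allow_pickle=True);im=snap('wrist','c5.png',1.4)
print(pp('hub_grip','wrist',3,ci),pp('opening','wrist',3,ci),pp('cover_mid','wrist',3,ci),robot.observe()['t'])
E
python3 s10.py; python3 -c "
import cv2,numpy as np
a=cv2.imread('pics/sw3.png');b=cv2.imread('pics/c5.png');cv2.imwrite('pics/m.png',np.hstack([a[100:320,130:430][:, :220],cv2.resize(b,None,fx=.74,fy=.74)[:220]]) ) "
```

```text
0.1511502515273003 [-0.2  1.1  1.6]
[1.1 6.9 3.4] [ 1.46 -0.29 -0.36]
ik [ 0.37  0.75 -1.32  1.58  0.74  1.39  1.25]
grip 0.1719499830415561 [-4.3  0.9  6.6] [ 0.13  0.78 -0.04]
turned [1.8 3.2 5.4] [ 0.73 -0.62  0.01]
[(0.9, array([564.7, 239.3, 181.4]), array([281.,  95.]))] [] [] 90.5833
```

View pics/c5.png

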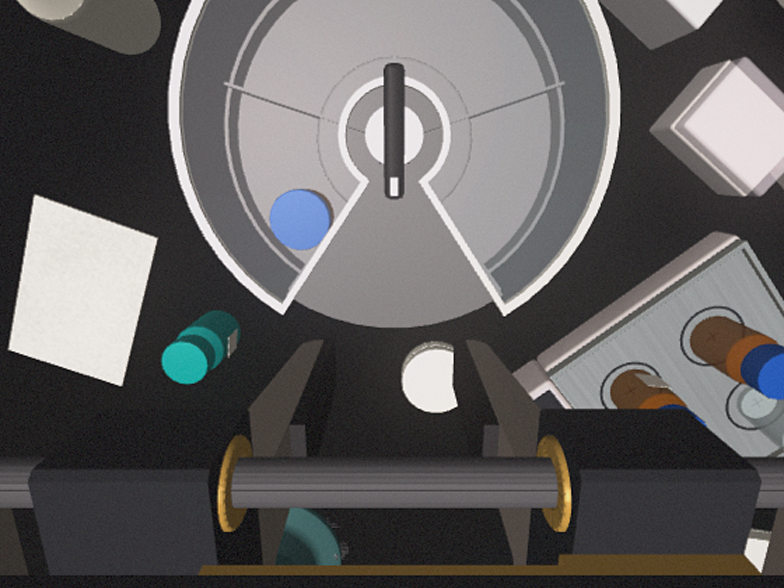

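View pics/sw3.png

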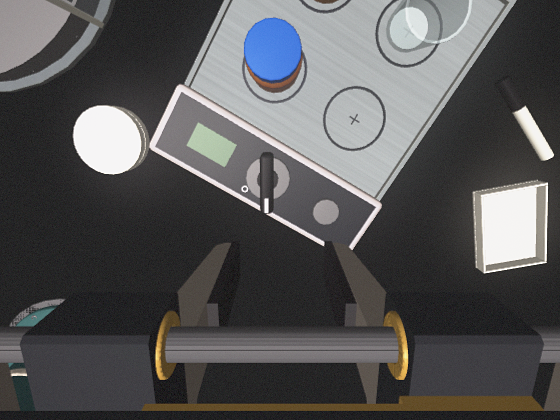

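The lid fills the opening: the bar is vertical at column 394, midway between the trim corners at 284 and 505. The switch is back in its on position. One last check of the bottles before handing in.

```bash
cat > s11.py <<'E'
from h import *
robot.movep([600,-210,420],down(np.radians(-70)))
ci=viewer.camera_info('wrist');im=snap('wrist','end.png',1)
B=[x for c,x,q in pp('bottle_a','wrist',6,ci)];print(B,pp('switch_grip','wrist',3,ci))
snap('scene');S=[x for c,x,q in pp('bottle_a','scene')];print(S)
ok=all(any(np.hypot(*(x[:2]-p))<8 for x in B+S) for p in ([641.1,-183.5],[532.5,-164.3]))
print(ok,robot.observe()['t'])
if ok: robot.job_done()
E
python3 s11.py
```

```text
[array([ 536.4, -160.9,   56.5]), array([ 641.7, -180.1,   54.1])] [(0.46, array([ 414.8, -197.5,  109. ]), array([235., 279.]))]
[array([ 643.7, -181.5,   56.5]), array([581. , 565.3,   4.7]), array([ 529.3, -160.6,   53.6]), array([809.3, -28.2,   5.2]), array([244.7, 262.1,  -1.9])]
True 92.3167
the job is handed in; nothing more can be done
```

The job is handed in at 92 s of the 210 s allowed. I switched the stirrer off and moved both tall bottles from the carousel to places c and a. I then switched the stirrer on again and turned the covered bin to the opening. Only two tall bottles showed in the carousel; the squat jar stayed in it.

**Bottle knocked aside:** the bottle on place c was moved about 55 mm while I was fetching the other one. I saw this on checking, lifted it by the cap and put it back while the stirrer was still off.

**Last checks:**
- **Bottles:** the wrist and scene cameras put both within about 5 mm of their place centres, which is close to the detector's own accuracy.
- **Switch and carousel:** the pictures show the switch bar in its on position and the lid filling the opening symmetrically.
- **Beaker:** after the replacement it was within about 3 mm of where it should be.

**One flaw:** when I put that bottle back, the touch-down check fired early on noise. The bottle was released about 2.5 mm above the plate instead of in contact. It stood upright and centred afterwards.

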